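# Lock the belt pulley with its spring clip

### The job

Slide the pulley on the sprung belt take-up all the way back along its shaft until it stops, so that the groove in the shaft is uncovered. Then take the spring clip out of the wooden rack and press it down over the shaft into that groove until it snaps fully home, tab still pointing up; the shaft gives way under the push by an amount you cannot know beforehand, so go by feel, and stop as soon as it is home rather than force it. Let go of the clip, and leave the brush and the roll of tape where they are.

Things in the scene. Friction and masses are not known exactly. Their poses are not given: they have to be found in the camera images.
- takeup: belt take-up fixed to the bench: grey base plate, two guide rods with a cross bar (125 mm high, at y = +54 mm) and a dark sprung carriage with a level steel stub shaft. Origin at bench level, z up. The shaft runs along y over x = 0, free end at y = -42 mm, axis 95 mm above the bench at rest. Shaft 28 mm thick; its one groove is 9 mm wide, 20 mm in diameter, centred at y = -20.5 mm.
- groove (a point): centre of the shaft's groove, on the shaft axis; axes as takeup. It moves with the carriage: pushed down, that yields on a soft spring (about 2 to 8 N) until it stops on two collars on the rods, 4 to 24 mm down: where they are set is not measured and differs each time. The clip snaps in only once the carriage is on them. Let go, it rises to rest height.
- pulley (a joint): how far the black pulley stands out along the shaft from its home shoulder, in m: 0 fully home, positive toward the free end (-y of the take-up), at most 0.026. It slides stiffly (about 2.5 N), stays where it is left and does not turn. At the start it covers the groove.
- pulley_face (a point): point on the shaft axis in the plane of the pulley's outer rim face, which looks to the free end (-y); axes as takeup. Rim 60 mm in diameter, 12 mm wide behind that face; a boss 36 mm in diameter reaches 26 mm from it toward the free end, so the ring of 18 to 30 mm radius can be pushed. Home, this face is 32.5 mm from the groove's centre and the boss ends 2 mm short of the groove.
- clip: steel spring clip, upright in the rack, mouth down, 6 mm thick along y. Origin at the centre of its bore, z up, x across the mouth. Bridge 34 mm wide, 10 to 19 mm above the origin; on it a grip tab 22 (x) x 10 (y) mm, from 19 to 73 mm above the origin. Two sprung arms, 36 mm across outside, reach 11 mm below the origin. Its y must lie along the shaft, either way round. 55 g.
- clip_bore (a point): centre of the clip's bore (origin of clip), same axes. The arms' round lips stand 14 mm apart and spread over the 20 mm groove, never over the 28 mm shaft. They touch with this point 16 mm above the groove's centre; resistance peaks at 9 to 16 N, about 12 mm above it, then falls as the clip snaps. Home, this point is at the groove's centre and the clip holds itself.
- rack: low wooden rack 86 x 46 x 26 mm, fixed, with two slots along its x axis, each 41 mm long, 7.5 mm wide and 18 mm deep, at y = -7.9 and +7.9 mm. The clip stands in the one at y = -7.9 mm with some play, its origin 19 mm above the bench; the other is empty. Origin at the centre of its underside.
- brush: bystander: wooden hand brush, 62 x 152 x 46 mm (long along its y), lying on the bench, origin at its underside
- tape: bystander: roll of grey tape lying flat, 100 mm across, 48 mm high, origin at its underside
There are look-alikes about, which are no part of the job. Of the things like the clip, leave any that is blue; of the rest the smaller one is meant.

How it is judged:
By the outcome, as a careful person would: the job done as asked, in the order asked, and still so for the second after the job is handed in, with the robot touching nothing.
It also fails if it takes over 51 s, if anything falls off the work surface, if the arm or the gripper's body presses on something with over 40 N, if the wrist force passes 120 N, or if a joint passes its speed limit or range.

### The arm

A 7-joint arm with a two-finger parallel gripper is mounted at the origin on the work surface; the furniture and walls round the work are solid. World frame = base frame: x ahead of the robot, y to its left, z up, the work surface at z = 0. Lengths are in m, angles in rad, forces in N, time in s.
With the tool pointing down it reaches from about 0.4 to 0.875 m from the base axis. Payload 4.4 kg.
Tool frame: the origin (TCP) lies on the centre line of the jaws, within the pads' length; the fingertips stand 25 mm ahead of it and the grasp point (between the pads) lies 6 mm ahead of it (r.tcp_to_tips is the distance from the TCP to the fingertips, in m); x points along the fingers, y is the direction in which the jaws open and shut, and the axes are right-handed (so a half turn about x gives the same grasp; the last joint's range is limited). The gripper opens to 85 mm and grips with 20 to 120 N. Pads are 22 mm wide; open, the fingers measure 114 mm over their backs; the gripper's body (76 mm by 85 mm) begins 54 mm behind the grasp point. The pads swing forward as they close: fully open they stand 13 mm farther back than shut.
Start: joints at [-0.066, 0.628, 0.038, 1.517, -0.027, 0.996, -0.02], TCP at [0.65, 0, 0.256] pointing down, gripper open.
Joint ranges: [-3.06, 3.06], [-0.37, 2.12], [-1.25, 1.32], [0.18, 2.47], [-1.1, 4.24], [0.23, 1.98], [-2.94, 2.94]. Speed limits (rad/s): [2.57, 2.57, 3.14, 3.14, 3.14, 3.14, 3.14].

### API

Orientations are given as a unit quaternion [w, x, y, z].
In Python, from bench import r gives the robot as it stands. The module is installed in compiled form; this text tells all that it offers. Calls block until the motion is done:
- r.reach(position, orientation): joint-space move of the TCP to a pose.
- r.move_linear(position, rate=0.15, frame=None, force_limit=None): straight line of the TCP; frame=None keeps the orientation; rate is the mean speed in m/s. With force_limit (N) it stops when the force on the tool has changed by that much, and returns True; else False.
- r.goto_joints(angles): joint-space move.
- r.set_gripper(opening, force=None): opening from 0.0 (shut) to 1.0 (fully open); force is the grip in N (None keeps the last); returns when the fingers have stopped.
- r.pause(seconds).
- r.ik(position, orientation): joint angles nearest the present ones, or None.
- r.get_obs(): the state.
- r.camera(name): name is "scene" or "side" or "wrist"; returns (picture, depth): 480x640x3 uint8, red, green, blue; 480x640 float32, m along the optical axis (not along the pixel's ray), 0 where there is no reading.
- r.camera_params(name): a dict with "camera_matrix" (3x3 intrinsics, pixels), "world_from_camera" (4x4, takes a point from camera to world coordinates); the wrist camera has in their place "T_tool_cam" (4x4, takes a point from camera to tool coordinates, whose origin is the TCP and whose axes are the tool frame's). Camera axes: x right, y up, looking along -z (the intrinsics and any distortion apply to the point x, -y, -z); pixel columns grow to the right and rows downward; lengths in m; the calibration is good to about 2 mm. A picture is of the moment at which its call begins: read the wrist's pose just before it. camera_params takes no time and is no camera call.
A pose or a line that the arm cannot do raises r.MotionError and nothing moves.
- r.finish_job(): hands the job in, once; it reports no verdict.
The state is a dict: "time_s": time; "joints": joint angles; "qvel": joint speeds; "joint_torque": joint torques, N m; "eef_pos": TCP position; "tcp_rot": TCP orientation; "contact_force": force on the tool from outside, world axes, zero at the start; "ft_torque": the same for the moment, N m; "gripper_width": opening from 0.0 (shut) to 1.0 (fully open).
Only numpy, scipy, OpenCV 4.12 (cv2) and the standard library are available. Lean on these libraries where they do the work, as an engineer would, in place of code of your own. Each camera call takes 0.05 s, during which the arm holds its last target.

## Working session

There is one attempt and no reset: what is moved stays moved. The work goes in short steps, each a Python script; the robot and the scene stay as the last script left them, time stands still between calls to the robot, and variables do not carry over. Pictures are saved under pics/ and viewed, and the job is handed in when it is done.

```bash
mkdir -p pics; cat > h.py <<'E'
import numpy as np, cv2, pickle
from bench import r
def shot(n,tag):
    o=r.get_obs(); im,d=r.camera(n); p=r.camera_params(n)
    pickle.dump((im,d,p,o),open(f'pics/{tag}.pkl','wb'))
    cv2.imwrite(f'pics/{tag}.png',im[:,:,::-1])
def load(tag): return pickle.load(open(f'pics/{tag}.pkl','rb'))
def R_of(q):
    from scipy.spatial.transform import Rotation as R
    return R.from_quat([q[1],q[2],q[3],q[0]]).as_matrix()
def quat(M):
    from scipy.spatial.transform import Rotation as R
    q=R.from_matrix(M).as_quat(); return [q[3],q[0],q[1],q[2]]
def T_of(p,o):
    if 'world_from_camera' in p: return np.array(p['world_from_camera'])
    T=np.eye(4);T[:3,:3]=R_of(o['tcp_rot']);T[:3,3]=o['eef_pos'];return T@np.array(p['T_tool_cam'])
def pts(tag):
    im,d,p,o=load(tag);K=np.array(p['camera_matrix'])
    v,u=np.mgrid[0:480,0:640]
    uv=np.stack([u,v],-1).reshape(-1,1,2).astype(np.float64)
    dist=p.get('distortion',p.get('dist_coeffs'))
    n=cv2.undistortPoints(uv,K,None if dist is None else np.array(dist,float)).reshape(480,640,2)
    c=np.stack([n[...,0]*d,-n[...,1]*d,-d,np.ones_like(d)],-1)
    w=(c@T_of(p,o).T)[...,:3]; w[d<=0]=np.nan
    return im,w
def crop(tag,u0,v0,u1,v1,s,out):
    im=load(tag)[0][v0:v1,u0:u1,::-1]
    cv2.imwrite(f'pics/{out}.png',cv2.resize(im,None,fx=s,fy=s,interpolation=cv2.INTER_CUBIC))
E
python3 - <<'E'
from h import *
for n in('scene','side','wrist'): shot(n,n+'0')
for n in('scene','side','wrist'): print(load(n+'0')[2])
print(r.get_obs(), r.tcp_to_tips)
E
```

```text
{'camera_matrix': array([[513.51576133,   0.        , 314.95376704],
       [  0.        , 513.51576133, 244.21645461],
       [  0.        ,   0.        ,   1.        ]]), 'world_from_camera': array([[-0.88154437,  0.21251098, -0.42156685,  0.19424177],
       [-0.47206464, -0.40789671,  0.78152112,  0.67654705],
       [-0.00587392,  0.88795234,  0.45989796,  0.48143428],
       [ 0.        ,  0.        ,  0.        ,  1.        ]])}
{'camera_matrix': array([[537.28971047,   0.        , 314.63442247],
       [  0.        , 537.28971047, 239.85991345],
       [  0.        ,   0.        ,   1.        ]]), 'world_from_camera': array([[ 0.96880804,  0.09958823, -0.22692105,  0.32965598],
       [-0.24746406,  0.43732072, -0.86458783, -0.83850306],
       [ 0.01313451,  0.89377445,  0.44832434,  0.53035238],
       [ 0.        ,  0.        ,  0.        ,  1.        ]])}
{'camera_matrix': array([[330.48874205,   0.        , 319.05291059],
       [  0.        , 330.48874205, 241.42340811],
       [  0.        ,   0.        ,   1.        ]]), 'T_tool_cam': array([[-7.72886286e-05,  3.02662
[... 317 characters left out ...]
': 0.15, 'joints': array([-0.06582168,  0.62913929,  0.03841718,  1.51812187, -0.02699442,
        0.99629857, -0.01996361]), 'qvel': array([-0.00113086, -0.00172861,  0.00092121, -0.00357681, -0.00022494,
       -0.00147186,  0.00016914]), 'joint_torque': array([ 2.19518879e-03, -5.63800478e+01,  1.22790758e+00, -1.93650573e+01,
        1.11919764e-02,  7.40401709e-03, -1.44664841e-05]), 'eef_pos': array([6.49569526e-01, 6.37045098e-05, 2.55601350e-01]), 'tcp_rot': array([ 0.49965723,  0.49961729,  0.50038587, -0.50033908]), 'contact_force': array([-0.25797032, -0.03797545,  0.29246151]), 'ft_torque': array([ 0.02602882, -0.01024213,  0.05573948]), 'gripper_width': 1.0020076750488924} 0.025
```

View pics/scene0.png

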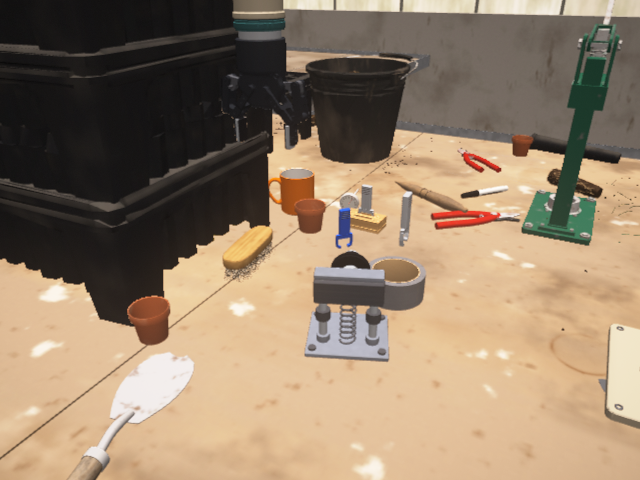

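View pics/side0.png

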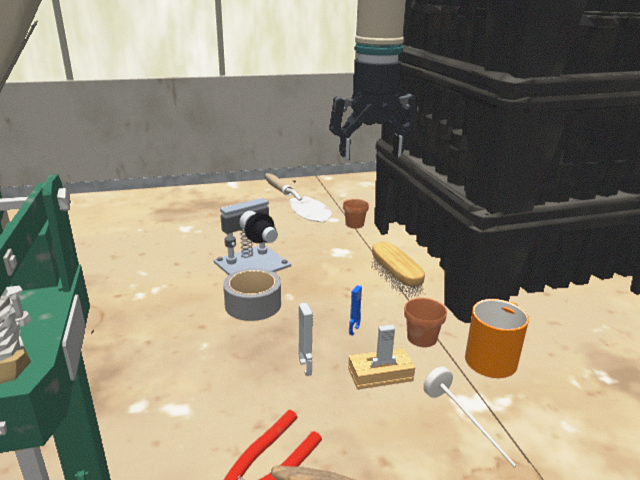

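View pics/wrist0.png

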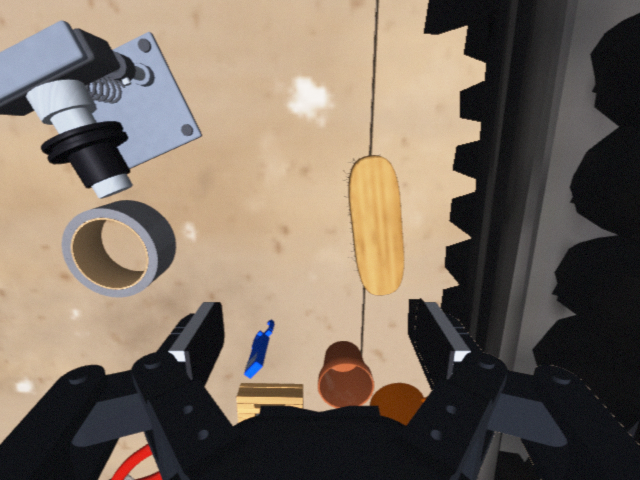

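```bash
python3 - <<'E'
from h import *
crop('scene0',280,170,440,370,3,'c1'); crop('side0',200,190,440,400,3,'c2')
for t in ('scene0','side0','wrist0'):
    im,w=pts(t)
    print(t)
    P={'scene0':[(350,290),(318,273),(382,273),(365,190),(375,222),(395,300),(250,240),(310,350),(385,352),(404,220)],
       'side0':[(270,233),(262,222),(247,207),(385,345),(365,380),(405,378),(252,300),(305,340),(355,310),(400,262),(285,263),(220,260)],
       'wrist0':[(115,187),(85,140),(40,60),(150,40),(190,130),(375,220),(120,250),(270,395)]}[t]
    for u,v in P: print((u,v),w[v,u].round(4))
E
```

```text
scene0
(350, 290) [0.4344 0.1315 0.1032]
(318, 273) [0.4776 0.1431 0.1243]
(382, 273) [0.4001 0.1033 0.1247]
(365, 190) [ 0.5825 -0.2674  0.0838]
(375, 222) [ 0.5469 -0.243   0.027 ]
(395, 300) [0.4111 0.0029 0.0184]
(250, 240) [ 0.7092 -0.0217  0.0463]
(310, 350) [0.4783 0.167  0.0088]
(385, 352) [0.3811 0.1232 0.0105]
(404, 220) [ 0.4755 -0.214   0.0586]
side0
(270, 233) [0.4742 0.0328 0.1019]
(262, 222) [0.464  0.0582 0.1135]
(247, 207) [0.4438 0.1098 0.124 ]
(385, 345) [ 0.5808 -0.2777  0.0635]
(365, 380) [ 0.5501 -0.289   0.0165]
(405, 378) [ 0.6107 -0.2903  0.0088]
(252, 300) [ 0.4211 -0.0879  0.0416]
(305, 340) [ 0.4743 -0.242   0.0644]
(355, 310) [ 0.5743 -0.1655  0.0492]
(400, 262) [ 0.7067 -0.0306  0.0469]
(285, 263) [0.51   0.0774 0.0108]
(220, 260) [0.3864 0.1237 0.008 ]
wrist0
(115, 187) [0.4829 0.0389 0.1054]
(85, 140) [0.4762 0.0754 0.1197]
(40, 60) [0.4606 0.1268 0.1252]
(150, 40) [0.4833 0.1674 0.0076]
(190, 130) [0.5141 0.0843 0.012 ]
(375, 220) [ 0.7048 -0.0029  0.0465]
(120, 250) [ 0.4094 -0.0518 -0.0006]
(270, 395) [ 0.584  -0.2438  0.0229]
```

View pics/c1.png

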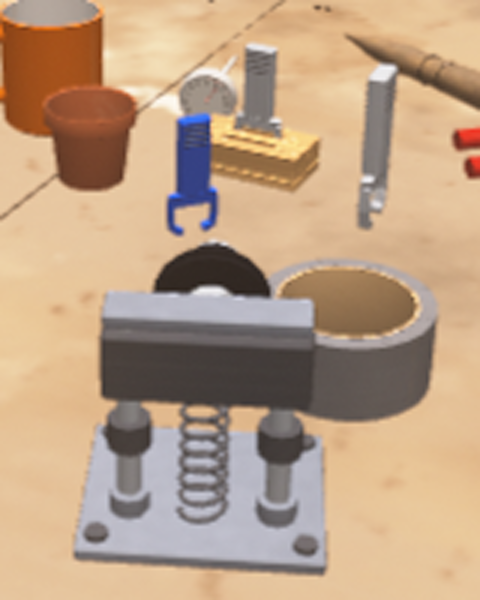

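View pics/c2.png

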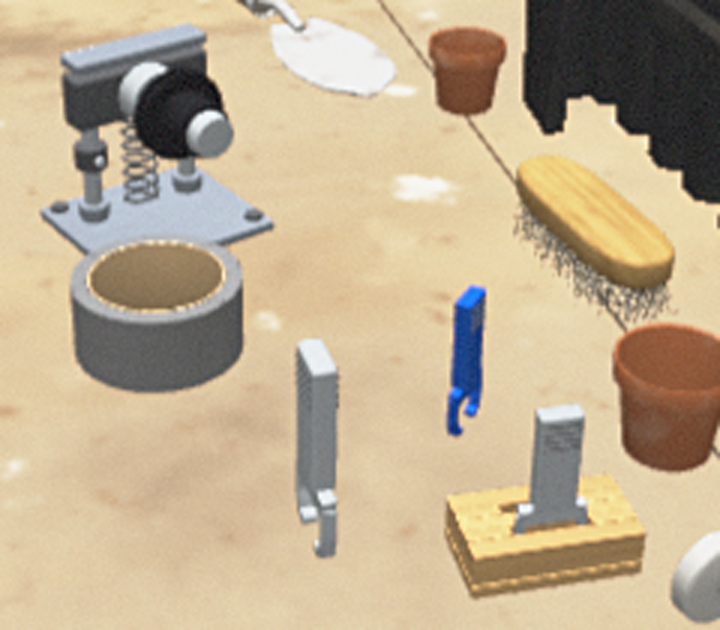

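```bash
python3 - <<'E'
from h import *
def rect(P):
    (c,s,a)=cv2.minAreaRect((P[:,:2]*1000).astype(np.float32)); return np.round(c,1),np.round(s,1),round(a,1),len(P)
def sel(w,lo,hi):
    m=np.all((w>lo)&(w<hi),-1); return w[m],m
for t in ('scene0','side0','wrist0'):
    im,w=pts(t); print(t)
    P,m=sel(w,[.36,.05,.1185],[.54,.2,.135]); 
    # bar only: exclude pulley by light grey
    print('bar',rect(P),P[:,2].mean())
    P,m=sel(w,[.34,.03,.005],[.56,.22,.014]); print('plate',rect(P),P[:,2].mean())
    P,m=sel(w,[.50,-.36,.021],[.66,-.2,.031]); 
    if len(P)>5: print('rack',rect(P),P[:,2].mean())
    P,m=sel(w,[.54,-.36,.04],[.63,-.2,.1]); 
    if len(P)>5: print('tab',rect(P),P.mean(0),P[:,2].max(), P.min(0),P.max(0))
    P,m=sel(w,[.34,-.15,.043],[.5,.03,.053]); print('tape',rect(P),P[:,2].mean())
    P,m=sel(w,[.64,-.15,.035],[.78,.12,.055]); print('brush',rect(P))
    P,m=sel(w,[.45,-.02,.08],[.53,.09,.14]); print('shaft',rect(P),P.min(0),P.max(0))
print(R_of(r.get_obs()['tcp_rot']).round(2))
E
```

```text
scene0
bar (array([450.7, 101. ]), array([95.1, 74.7]), 22.2, 1006) 0.12346788837912197
plate (array([448.7, 105.1]), array([119.9, 107.7]), 22.2, 2577) 0.008011091372265213
rack (array([ 598.6, -268.6]), array([117.7, 131.3]), 2.1, 431) 0.02539834017716858
tab (array([ 582.3, -271.4]), array([22.8, 14.7]), 3.0, 251) [ 0.58129161 -0.27026731  0.06780445] 0.09351742130958457 [ 0.57080766 -0.27923011  0.0400955 ] [ 0.59375377 -0.26433595  0.09351742]
tape (array([425.3, -44.6]), array([ 86.1, 101.9]), 50.0, 642) 0.046639162528665075
brush (array([727. , -13.9]), array([268.7, 101.6]), 89.0, 1301)
shaft (array([471.7,  61.1]), array([40.5, 53.4]), 5.4, 374) [0.45008477 0.03474089 0.09887306] [0.49013083 0.08879906 0.12521038]
side0
bar (array([447.7,  99.3]), array([96.7, 75.1]), 18.8, 478) 0.12408873655811248
plate (array([446.4, 105. ]), array([122.8, 107.8]), 20.3, 1090) 0.009188083233483137
rack (array([ 599.1, -280. ]), array([121.3, 159.3]), 0.1, 1393) 0.025835840330779333
tab (array([ 604. , -292.7]), array([19.3, 79.7]), 52.6, 548) [ 0.58046045 -0.27791386  0.06929822] 0.0939723
[... 251 characters left out ...]
9.2,  55.7]), array([56.8, 38.6]), 89.4, 557) [0.45000276 0.02730602 0.08075558] [0.48875585 0.08402302 0.12710058]
wrist0
bar (array([460.8, 104.7]), array([74.5, 71.5]), 22.3, 4724) 0.1243365196076387
plate (array([460.5, 109.3]), array([ 95. , 105.2]), 22.6, 6952) 0.008341705733480774
rack (array([ 598.8, -246.3]), array([135.7,  43.1]), 18.4, 1015) 0.02553690055124317
tape (array([428.8, -39.8]), array([99. , 99.8]), 88.2, 3193) 0.04710819693823073
brush (array([722.8,  -1.9]), array([250.9,  95. ]), 85.2, 6370)
shaft (array([470.5,  59.3]), array([61.4, 41.1]), 90.0, 4326) [0.45000841 0.02861445 0.08000775] [0.491098   0.0899952  0.12673483]
[[-0.  1.  0.]
 [ 0.  0. -1.]
 [-1. -0. -0.]]
```

```bash
python3 - <<'E'
from h import *
yaw=np.radians(22); ex=np.array([np.cos(yaw),np.sin(yaw)]); ey=np.array([-ex[1],ex[0]])
o=np.array([.4476,.105])
crop('wrist0',0,0,240,220,3,'c3')
for t in ('scene0','side0','wrist0'):
    im,w=pts(t); L=np.stack([(w[...,:2]-o)@ex,(w[...,:2]-o)@ey,w[...,2]],-1)*1000
    ok=(np.abs(L[...,0])<80)&(np.abs(L[...,1])<110)
    print(t)
    for nm,z0,z1 in (('top',119,128),('plate',5,13),):
        m=ok&(L[...,2]>z0)&(L[...,2]<z1); P=L[m]
        if nm=='top': P=P[P[:,1]>15]
        print(nm,np.percentile(P[:,0],[1,50,99]).round(1),np.percentile(P[:,1],[1,50,99]).round(1))
        if nm=='top':
            k=np.polyfit(P[:,0],P[:,1],1); print(' slope deg',np.degrees(np.arctan(k[0])))
    m=ok&(L[...,2]>75)&(L[...,2]<130)&(L[...,1]<20); P=L[m]; C=im[m]
    g=C.mean(1)>110
    print(' light',g.sum(),np.percentile(P[g],[1,50,99],axis=0).round(1).tolist())
    print(' dark',np.percentile(P[~g],[1,50,99],axis=0).round(1).tolist())
E
```

```text
scene0
top [-46.    0.7  47.3] [15.3 27.4 32.1]
 slope deg 0.40465278596866333
plate [-69.2  -1.1  59.7] [-79.7  18.5  52.1]
 light 391 [[-46.0, -75.5, 104.4], [1.7, 12.2, 124.6], [47.5, 19.8, 125.9]]
 dark [[-25.7, -64.7, 104.4], [0.6, -29.5, 114.9], [26.8, -26.8, 124.8]]
side0
top [-48.5  -4.4  45.1] [15.1 22.1 31.6]
 slope deg 0.33227872336577835
plate [-68.6   3.1  57.6] [-102.3   -3.6   49.9]
 light 629 [[-48.1, -78.6, 84.3], [-5.7, 5.0, 113.6], [45.7, 19.3, 127.4]]
 dark [[-49.2, -66.9, 76.5], [-16.6, -33.4, 106.5], [44.8, 17.7, 125.1]]
wrist0
top [-9.3 22.5 48.3] [15.1 22.1 29.7]
 slope deg 1.3697536831917858
plate [-32.4  25.3  60.2] [-88.6  -9.9  49.9]
 light 4847 [[-15.7, -76.7, 88.9], [9.2, 3.7, 114.4], [46.6, 19.7, 126.7]]
 dark [[-41.6, -75.8, 81.2], [14.6, -31.7, 109.4], [49.4, 18.6, 125.0]]
```

View pics/c3.png

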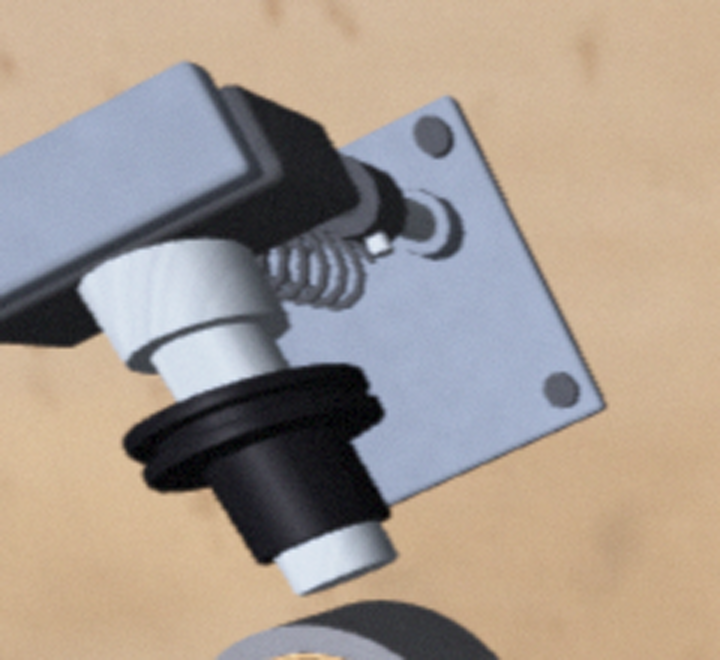

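```bash
cat >> h.py <<'E'
YAW=np.radians(22.4); EX=np.array([np.cos(YAW),np.sin(YAW),0]); EY=np.array([-EX[1],EX[0],0]); EZ=np.array([0,0,1.])
ORG=np.array([.4609,.0726,0])
def W(x,y,z): return ORG+EX*x/1000+EY*y/1000+EZ*z/1000
def Lc(p): d=np.array(p)-ORG; return np.array([d@EX,d@EY,d[2]])*1000
def down(yv):
    yv=yv/np.linalg.norm(yv); x=np.array([0,0,-1.]); return quat(np.stack([x,yv,np.cross(x,yv)],1))
E
python3 - <<'E'
from h import *
for s in (1,-1):
    print(s,r.ik(W(0,-32,170),down(s*EX)), r.ik(W(0,-20.5,170),down(s*EY)))
print(r.ik([.5815,-.272,.2],down(np.array([0,1.,0]))),r.ik([.5815,-.272,.2],down(np.array([0,-1.,0]))))
E
```

```text
1 [-0.10952263  0.51779955 -0.05716447  2.07954856  0.05452161  0.54560676
  0.18512887] [ 0.1348109   0.54511235 -0.44159815  2.08045171  0.40445896  0.59817281
  1.3724245 ]
-1 [-0.6237529   0.62552876  0.71683017  2.09330499 -0.67339273  0.66472649
 -2.19863688] [-0.38409464  0.53332479  0.30269942  2.09481375 -0.29278191  0.55283284
 -1.05010128]
[ 0.61809327  0.70122073 -0.38119489  1.59068635  0.30895167  0.9097792
  1.69823024] [ 0.14944702  0.71341481  0.4202138   1.60612362 -0.34860591  0.89717551
 -0.87257129]
```

```bash
python3 - <<'E'
from h import *
r.set_gripper(0.52)
r.reach(W(0,-36,175),down(-EX))
print(r.get_obs()['time_s'],Lc(r.get_obs()['eef_pos']),r.get_obs()['gripper_width'],r.get_obs()['contact_force'])
shot('wrist','w1')
E
```

```text
2.5167 [  0.41260619 -36.10758694 175.10629637] 0.5218008135217713 [-0.86613706  0.44814484  0.18137649]
```

View pics/w1.png

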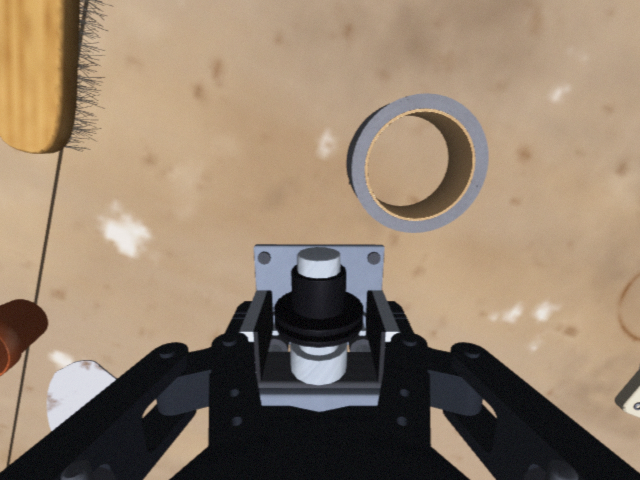

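```bash
python3 - <<'E'
from h import *
im,w=pts('w1'); 
for v in range(245,385,5): print(v,Lc(w[v,319]).round(1),im[v,319])
for v in (255,265): 
  print([ (u,Lc(w[v,u]).round(1).tolist()) for u in range(294,346,4)])
crop('w1',240,230,400,410,4,'c4')
E
```

```text
245 [ -0.4 -17.9   5.3] [69 75 82]
250 [ -0.5 -42.5  90.3] [66 70 77]
255 [ -0.5 -42.6 100. ] [71 74 81]
260 [ -0.5 -42.3 107.8] [113 117 128]
265 [ -0.5 -39.5 109. ] [200 211 227]
270 [ -0.5 -36.5 109.5] [200 211 227]
275 [ -0.5 -32.9 108.7] [201 211 227]
280 [ -0.5 -31.3 112.4] [19 18 20]
285 [ -0.5 -28.2 112.8] [37 36 41]
290 [ -0.5 -25.3 113.6] [40 38 46]
295 [ -0.5 -21.6 112.7] [31 30 38]
300 [ -0.5 -18.2 112.7] [34 33 38]
305 [ -0.5 -15.6 114. ] [35 32 38]
310 [ -0.5 -11.5 112.8] [31 32 39]
315 [ -0.5  -8.  112.8] [33 31 37]
320 [ -0.5  -5.4 114.2] [5 8 5]
325 [ -0.6  -5.1 119.5] [12 15 15]
330 [ -0.6  -5.4 125.2] [27 28 32]
335 [ -0.6  -2.9 126.5] [27 28 31]
340 [ -0.6   3.6 122. ] [13  8 14]
345 [ -0.6   4.7 125.4] [28 29 33]
350 [ -0.6  19.3 110. ] [198 207 223]
355 [ -0.6  23.6 109.3] [129 135 150]
360 [ -0.6  24.4 113.4] [ 95 102 110]
365 [ -0.6  26.8 115.1] [195 205 222]
370 [ -0.6  30.8 115. ] [196 207 223]
375 [ -0.6  35.  114.6] [199 209 225]
380 [ -0.6  37.7 116. ] [200 209 226]
[(294, [22.5, -9.0, 8.0]), (298, [12.8, -41.5, 97.1]), (302, [10.1, -42.7, 100.2]), (306, [7.5, -43.0, 101.1]), (310, [5.1, -42.2, 98.8]), (314, [2.6, -42.4, 99.4]), (318, [0.1, -42.4, 99.4]), (322, [-2.3, -42.4, 99.3]), (326, [-4.8, -42.3, 99.2]), (330, [-7.3, -42.3, 99.1]), (334, [-9.8, -42.4, 99.4]), (338, [-12.3, -42.6, 99.9]), (342, [-21.5, -9.4, 8.7])]
[(294, [22.7, 0.7, 8.3]), (298, [12.8, -35.2, 98.2]), (302, [9.9, -37.8, 104.6]), (306, [7.3, -38.9, 107.3]), (310, [4.9, -38.7, 106.9]), (314, [2.5, -39.1, 107.9]), (318, [0.1, -39.4, 108.7]), (322, [-2.3, -39.5, 108.8]), (326, [-4.7, -39.2, 108.1]), (330, [-7.1, -38.7, 106.9]), (334, [-9.6, -38.1, 105.4]), (338, [-12.2, -37.0, 102.7]), (342, [-15.8, -31.4, 88.6])]
```

View pics/c4.png

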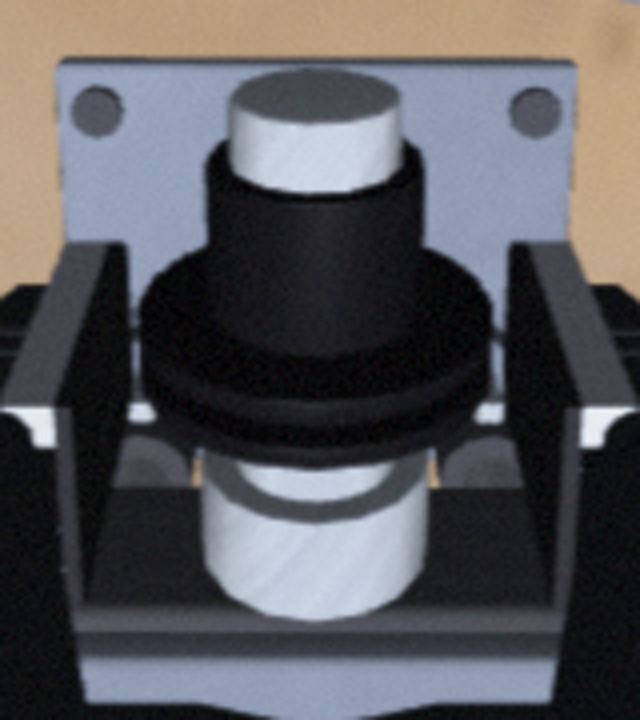

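```bash
python3 - <<'E'
from h import *
q=down(-EX)
print(r.move_linear(W(0.2,-36,106),rate=.12,frame=q,force_limit=8))
print(Lc(r.get_obs()['eef_pos']))
print(r.move_linear(W(0.2,10,106),rate=.025,frame=q,force_limit=10))
o=r.get_obs();print(o['time_s'],Lc(o['eef_pos']),o['contact_force'])
r.move_linear(W(0.2,-36,106),rate=.12,frame=q)
r.move_linear(W(0.2,-36,175),rate=.2,frame=q)
o=r.get_obs();print(o['time_s'],Lc(o['eef_pos']),o['contact_force'])
shot('wrist','w2')
im,w=pts('w2'); 
for v in range(245,385,5): print(v,Lc(w[v,319]).round(1),im[v,319])
crop('w2',240,230,400,410,4,'c5')
E
```

```text
False
[  0.38859519 -36.41169412 106.27124006]
True
4.65 [ 1.01941847e-01 -3.15621725e-01  1.05880728e+02] [ 1.75662996e-03 -9.64226897e-01  2.05219593e+00]
5.5833 [  0.34476316 -34.54176911 175.06920366] [-0.45930486  0.48800582 -0.12460516]
245 [ -0.5 -42.4  84.6] [71 75 83]
250 [ -0.6 -42.2  94. ] [65 70 77]
255 [ -0.6 -42.3 103.6] [75 79 84]
260 [ -0.6 -40.8 108.1] [201 212 228]
265 [ -0.6 -38.  109.3] [203 212 227]
270 [ -0.6 -34.7 109. ] [204 214 228]
275 [ -0.6 -31.3 108.8] [202 211 227]
280 [ -0.6 -28.2 109.1] [202 210 227]
285 [ -0.6 -23.3 105.7] [202 212 227]
290 [ -0.6 -19.6 105.1] [202 213 228]
295 [ -0.6 -15.7 104.3] [ 91  95 105]
300 [ -0.6 -14.9 109.5] [177 185 204]
305 [ -0.6 -12.9 112.2] [34 35 41]
310 [ -0.6  -9.7 112.6] [35 33 40]
315 [ -0.7  -6.9 113.7] [35 33 39]
320 [ -0.7  -2.5 112.2] [30 32 34]
325 [-7.000e-01  1.000e-01  1.137e+02] [30 27 35]
330 [ -0.7   3.4 114.2] [32 31 39]
335 [ -0.7   7.9 112.7] [30 28 35]
340 [ -0.7  10.7 114. ] [18 14 18]
345 [ -0.7  11.3 118.3] [5 9 9]
350 [ -0.7  11.9 122.4] [12  7  9]
355 [ -0.7  13.6 125. ] [29 28 34]
360 [ -0.7  20.4 120.7] [11  9 13]
365 [ -0.7  20.3 125.5] [32 31 36]
370 [ -0.8  31.6 116. ] [192 202 219]
375 [ -0.8  36.1 115.3] [199 209 225]
380 [ -0.8  40.4 114.8] [198 208 224]
```

View pics/c5.png

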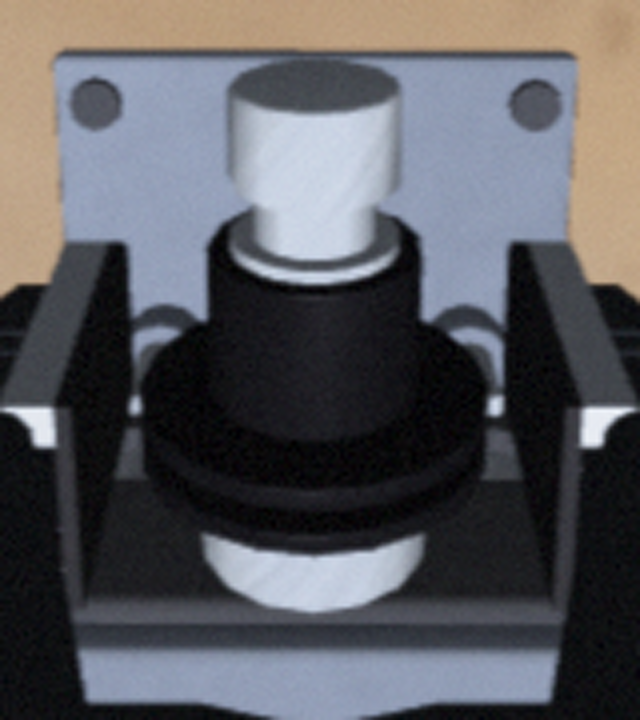

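```bash
python3 - <<'E'
from h import *
q=down(-EX)
r.move_linear(W(0.2,-30,106),rate=.2,frame=q,force_limit=8)
r.move_linear(W(0.2,-6,106),rate=.1,frame=q,force_limit=8)
o=r.get_obs();print(o['time_s'],Lc(o['eef_pos']),o['contact_force'])
print(r.move_linear(W(0.2,9,106),rate=.015,frame=q,force_limit=12))
o=r.get_obs();print(o['time_s'],Lc(o['eef_pos']),o['contact_force'])
r.move_linear(W(0.2,-36,106),rate=.12,frame=q)
r.move_linear(W(0.2,-36,175),rate=.25,frame=q)
# view rack
r.set_gripper(0.5)
r.reach([.5815,-.272,.22],down(np.array([0,-1.,0])))
o=r.get_obs();print(o['time_s'],o['eef_pos'],o['contact_force'])
shot('wrist','w3')
E
```

```text
6.525 [  0.78303473  -5.92492165 106.74049858] [-0.19303817  0.74733876 -0.33270257]
True
7.2 [ 3.05792590e-02 -3.39383056e-01  1.05952581e+02] [ 0.02480033 -0.67104281  1.13784875]
9.55 [ 0.58150936 -0.2701407   0.21920557] [-0.21301396  1.26970167  0.02647284]
```

View pics/w3.png

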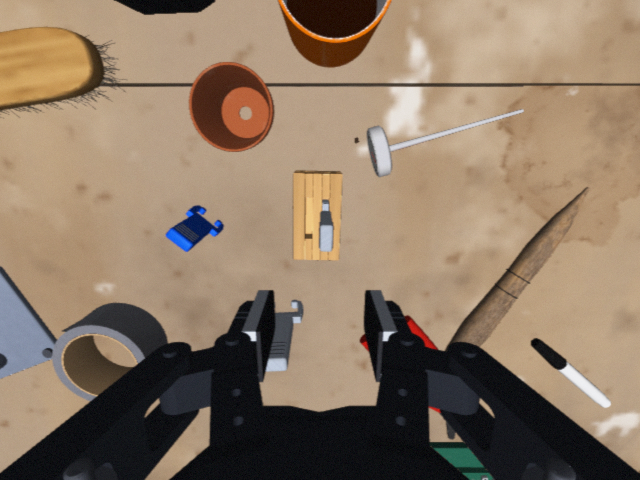

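```bash
python3 - <<'E'
from h import *
im,w=pts('w3')
m=(w[...,2]>.084)&(w[...,2]<.1)&(abs(w[...,0]-.58)<.04)&(abs(w[...,1]+.272)<.04)
P=w[m]*1000;print(len(P),cv2.minAreaRect(P[:,:2].astype(np.float32)),P[:,2].mean(),P.min(0),P.max(0))
m=(w[...,2]>.0225)&(w[...,2]<.030)&(abs(w[...,0]-.58)<.08)&(abs(w[...,1]+.272)<.05)
P=w[m]*1000;print(len(P),cv2.minAreaRect(P[:,:2].astype(np.float32)),P[:,2].mean(),P.min(0),P.max(0))
crop('w3',270,150,370,290,5,'c6')
E
```

```text
403 ((582.3841552734375, -274.9874267578125), (22.29532814025879, 11.188923835754395), 0.06316103786230087) 90.95766459943661 [ 571.23474111 -280.59168316   84.073597  ] [ 593.52996874 -269.3920085    94.31409283]
3202 ((599.4490356445312, -283.24267578125), (75.78433227539062, 121.82854461669922), 88.77616119384766) 26.167196196449467 [ 538.40865553 -321.7932294    22.62801862] [ 659.71871152 -244.11299335   29.98118083]
```

View pics/c6.png

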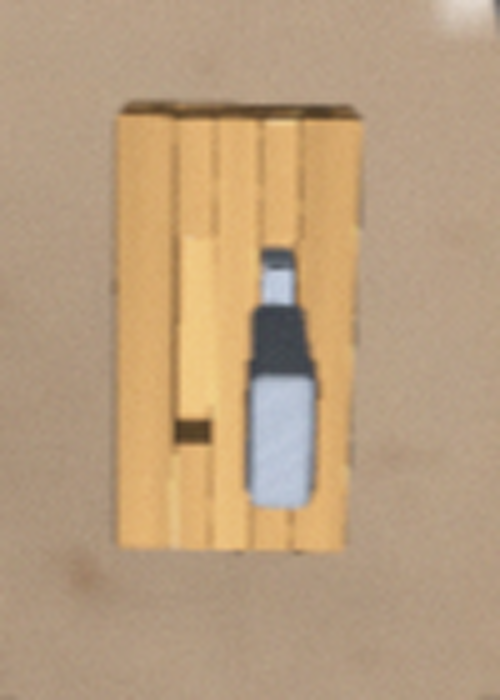

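```bash
python3 - <<'E'
from h import *
q=down(np.array([0,-1.,0]))
print(r.move_linear([.5822,-.2747,.080],rate=.1,frame=q,force_limit=8))
r.pause(.15)
o=r.get_obs();print(o['time_s'],o['eef_pos'],o['contact_force'])
r.set_gripper(0,force=80)
o=r.get_obs();print(o['time_s'],o['eef_pos'],o['contact_force'],o['gripper_width'])
r.move_linear([.5822,-.2747,.17],rate=.12,frame=q)
r.pause(.2)
o=r.get_obs();print(o['time_s'],o['eef_pos'],o['contact_force'],o['gripper_width'])
for n in('scene','side','wrist'): shot(n,n+'4')
crop('scene4',310,90,430,260,4,'c7');crop('side4',330,240,450,400,4,'c8');crop('wrist4',220,150,420,400,3,'c9')
E
```

```text
False
11.3 [ 0.58252156 -0.27484912  0.08059373] [-0.00825171  0.53364923 -0.12121924]
11.6917 [ 0.58235325 -0.27482175  0.0802275 ] [-0.44550846 -0.6397315   1.39011919] 0.10397958325173116
12.7917 [ 0.58172409 -0.27445713  0.16904333] [ 0.73064103  0.19125951 -0.84290405] 0.10651514908377374
```

View pics/c7.png

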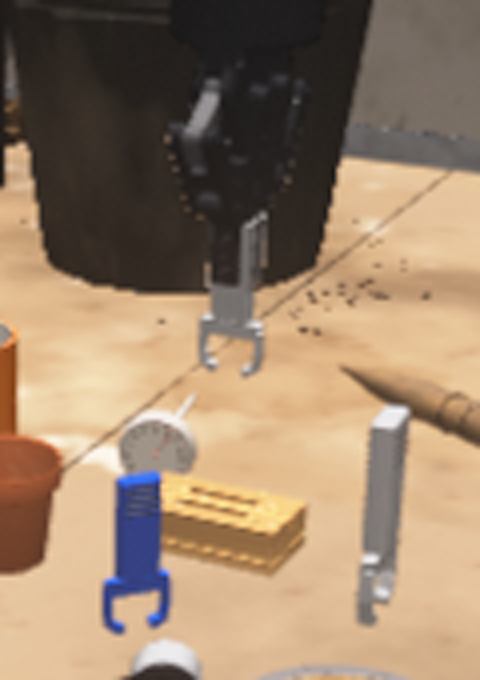

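View pics/c8.png

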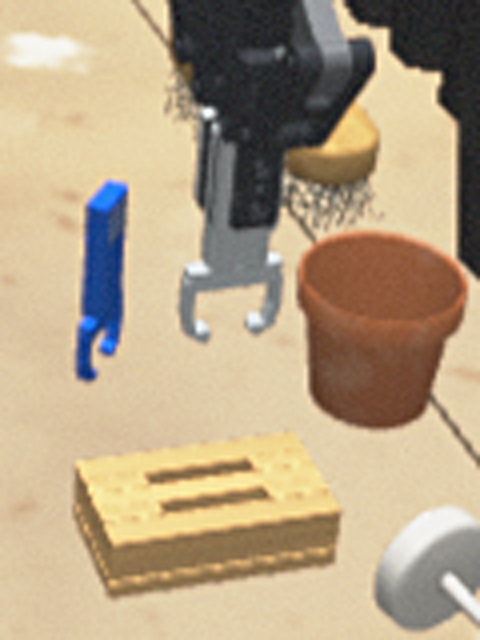

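View pics/c9.png

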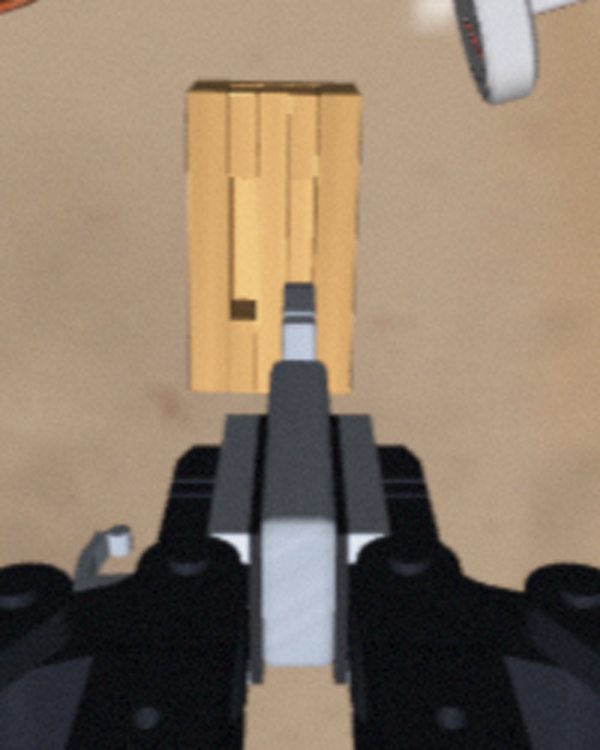

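```bash
python3 - <<'E'
from h import *
for t in('scene4','side4','wrist4'):
    im,w=pts(t); tcp=np.array(load(t)[3]['eef_pos'])
    d=(w-tcp)*1000
    for a,b in((-76,-62),(-60,-53),(-51,-44),(-40,-28),(-20,5),(8,20)):
        m=(d[...,2]>a)&(d[...,2]<b)&(abs(d[...,0])<28)&(abs(d[...,1])<12)&(im.mean(-1)>(90 if t!='wrist4' else 40))
        if m.sum()>8: print(t,a,b,m.sum(),np.percentile(d[m],[2,98],axis=0).round(1).tolist())
    m=(d[...,2]>-80)&(d[...,2]<20)&(abs(d[...,0])<28)&(abs(d[...,1])<12)&(im.mean(-1)>90); print('z',np.percentile(d[m][:,2],[.5,99.5]))
E
```

```text
scene4 -76 -62 33 [[-16.0, -3.3, -71.9], [16.9, 6.8, -62.6]]
scene4 -60 -53 18 [[-17.4, -1.7, -59.7], [17.8, 4.6, -53.9]]
scene4 -51 -44 50 [[-17.1, -1.4, -50.6], [17.3, 7.1, -44.3]]
scene4 -40 -28 58 [[-10.0, -1.6, -39.7], [10.8, 8.8, -28.5]]
scene4 -20 5 34 [[-11.7, -10.2, -19.1], [11.2, 11.7, 3.7]]
scene4 8 20 9 [[-12.1, -9.1, 10.7], [-7.6, 11.4, 14.4]]
z [-71.18255937  12.82401604]
side4 -76 -62 71 [[-16.6, -3.1, -71.2], [15.7, 3.3, -62.2]]
side4 -60 -53 31 [[-18.5, -2.9, -59.9], [16.4, 3.9, -53.4]]
side4 -51 -44 98 [[-17.7, -3.6, -50.8], [16.5, 2.8, -44.2]]
side4 -40 -28 123 [[-11.8, -5.6, -39.6], [9.4, 2.5, -28.3]]
side4 -20 5 115 [[-12.6, -11.0, -19.7], [9.5, 11.1, 4.1]]
side4 8 20 33 [[-14.3, -11.5, 8.5], [-8.0, 11.2, 19.2]]
z [-70.59708601  13.46160065]
wrist4 -76 -62 10 [[15.5, -2.4, -68.5], [16.5, 2.7, -65.3]]
wrist4 -60 -53 49 [[16.7, -2.9, -59.9], [17.9, 2.7, -53.4]]
wrist4 -51 -44 68 [[15.7, -2.8, -50.9], [17.8, 3.1, -44.1]]
wrist4 -40 -28 187 [[9.1, -4.6, -39.6], [11.3, 4.9, -28.2]]
wrist4 -20 5 1322 [[9.2, -10.6, -19.5], [11.2, 10.9, 4.7]]
wrist4 8 20 2022 [[-10.6, -8.9, 8.5], [10.9, 9.4, 14.5]]
z [-65.45659213  14.10365747]
```

```bash
python3 - <<'E'
from h import *
q=down(-EY)
r.reach([.56,-.2,.24],down(np.array([0,-1.,0])))
r.reach(W(0.2,-20.9,195),q)
r.pause(.3)
o=r.get_obs();print(o['time_s'],Lc(o['eef_pos']),o['contact_force'],o['gripper_width'])
for n in('scene','side','wrist'): shot(n,n+'5')
crop('scene5',270,150,430,330,4,'c10');crop('side5',190,110,330,270,4,'c11');crop('wrist5',220,150,420,400,3,'c12')
im,w=pts('wrist5');tcp=np.array(o['eef_pos']);d=w-tcp
print('tcp-local tab/bridge/shaft')
D=np.stack([d@EX,d@EY,d[...,2]],-1)*1000
for v in range(150,400,8):
    print(v,[ (u,)+tuple(D[v,u].round(1)) for u in (300,310,319,328,338)] if v%16==0 else '')
E
```

```text
14.8 [  0.31232918 -21.89001438 195.0726114 ] [-0.91073011 -0.00648934 -0.52214782] 0.110379716597949
tcp-local tab/bridge/shaft
150 
158 
166 
174 
182 
190 
198 
206 
214 
222 
230 
238 
246 
254 
262 
270 
278 
286 
294 
302 
310 
318 
326 
334 
342 
350 
358 
366 
374 
382 
390 
398
```

View pics/c11.png

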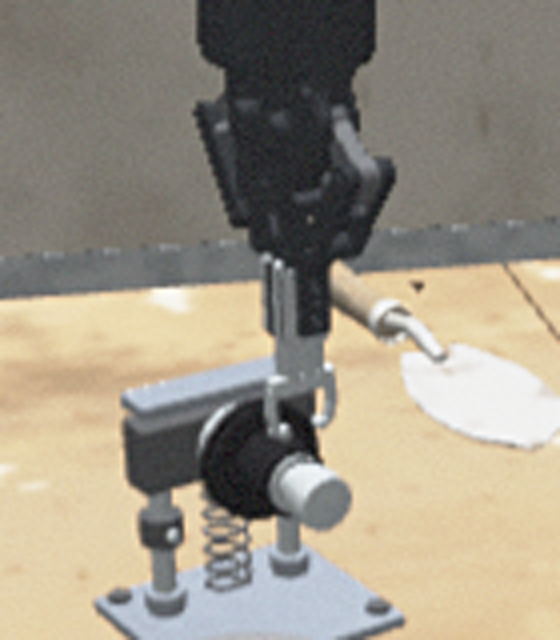

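View pics/c12.png

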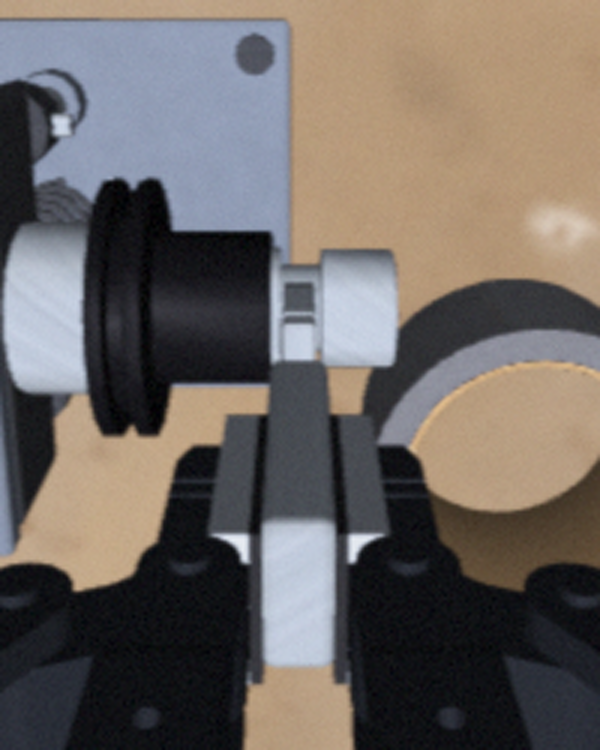

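```bash
python3 - <<'E'
from h import *
im,w=pts('wrist5');tcp=np.array(load('wrist5')[3]['eef_pos']);d=w-tcp
D=np.stack([d@EX,d@EY,d[...,2]],-1)*1000
for v in (242,246,250,260,266):
    print(v,[(u,D[v,u].round(1).tolist(),int(im[v,u].mean())) for u in range(306,356,2)])
E
cat > /dev/null <<'E'
E
python3 - <<'E'
import cv2,sys
sys.path.insert(0,'.')
import os;os.chdir('.')
from h import *
crop('wrist5',300,225,360,285,10,'c13')
E
```

```text
242 [(306, [11.2, 9.3, -86.7], 25), (308, [11.5, 7.9, -85.9], 22), (310, [11.3, 6.7, -86.4], 137), (312, [10.0, 5.5, -90.7], 178), (314, [8.6, 4.2, -94.9], 154), (316, [8.4, 2.9, -95.7], 149), (318, [8.6, 1.5, -95.0], 151), (320, [8.6, 0.2, -95.0], 150), (322, [8.4, -1.2, -95.7], 149), (324, [8.7, -2.5, -94.8], 153), (326, [8.4, -3.9, -95.4], 137), (328, [9.7, -5.2, -91.5], 184), (330, [9.8, -6.5, -91.3], 188), (332, [9.6, -7.8, -91.8], 183), (334, [10.2, -9.1, -90.0], 188), (336, [10.0, -10.4, -90.7], 186), (338, [10.0, -11.7, -90.5], 185), (340, [9.7, -13.1, -91.5], 182), (342, [10.0, -14.4, -90.6], 180), (344, [9.8, -15.8, -91.2], 180), (346, [10.2, -17.0, -89.9], 180), (348, [10.0, -18.4, -90.5], 181), (350, [9.7, -19.8, -91.5], 174), (352, [9.5, -21.2, -92.1], 148), (354, [-23.4, -33.9, -195.1], 155)]
246 [(306, [9.1, 9.2, -85.0], 32), (308, [9.2, 7.9, -84.7], 29), (310, [8.8, 6.7, -85.7], 150), (312, [7.9, 5.4, -88.6], 193), (314, [6.6, 4.2, -92.5], 147), (316, [18.2, 2.5, -57.6], 84), (318, [17.9, 1.4, -58.5], 79), (320, [18.2, 0.3, -57.5], 82), (322, [18.0, -0.9, -58.1], 80),
[... 2293 characters left out ...]
, (314, [12.2, 3.4, -42.5], 166), (316, [12.5, 2.4, -41.8], 206), (318, [12.1, 1.3, -42.7], 209), (320, [12.6, 0.3, -41.6], 211), (322, [12.6, -0.7, -41.4], 214), (324, [12.4, -1.8, -42.1], 188), (326, [-8.6, -4.0, -94.4], 138), (328, [-5.7, -5.2, -87.0], 207), (330, [-5.8, -6.5, -87.5], 209), (332, [-5.4, -7.8, -86.3], 204), (334, [-5.5, -9.1, -86.6], 207), (336, [-5.4, -10.5, -86.4], 212), (338, [-5.9, -11.9, -87.5], 213), (340, [-5.5, -13.1, -86.7], 211), (342, [-5.8, -14.5, -87.3], 210), (344, [-5.8, -15.9, -87.5], 208), (346, [-5.8, -17.2, -87.3], 211), (348, [-5.4, -18.4, -86.5], 208), (350, [-5.4, -19.7, -86.3], 205), (352, [-6.8, -21.4, -89.8], 85), (354, [-42.1, -32.8, -177.7], 49)]
```

View pics/c13.png

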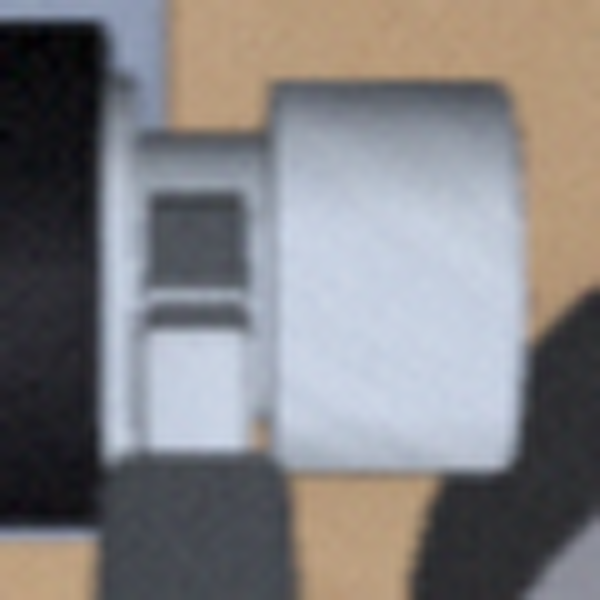

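View pics/c10.png

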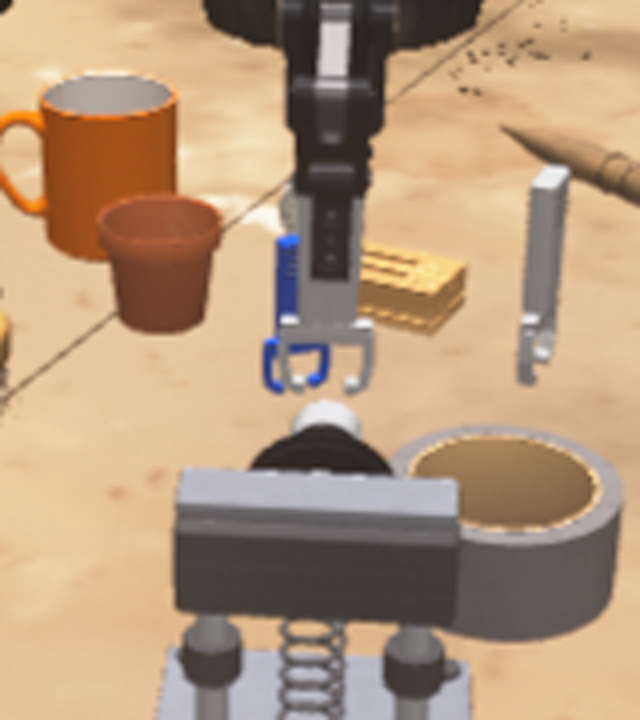

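```bash
python3 - <<'E'
from h import *
q=down(-EY)
o=r.get_obs();print(o['time_s'],Lc(o['eef_pos']))
r.move_linear(W(0.0,-21.6,177),rate=.06,frame=q,force_limit=6)
r.pause(.15)
o=r.get_obs();print(o['time_s'],Lc(o['eef_pos']),o['contact_force'])
F0=o['contact_force'][2]; z=177; fm=0
for i in range(8):
    z-=1.0
    h=r.move_linear(W(0.0,-21.6,z),rate=.02,frame=q,force_limit=20)
    o=r.get_obs();l=Lc(o['eef_pos']);f=o['contact_force']-np.array([0,0,F0])
    print(z,round(o['time_s'],3),l.round(2),f.round(2),h)
E
```

```text
14.95 [  0.23834553 -21.23604727 195.03658342]
15.55 [ 1.40226150e-01 -2.16759923e+01  1.77090123e+02] [ 1.05005473  1.53927938 -0.62704528]
176.0 15.8 [ 5.0000e-02 -2.1580e+01  1.7609e+02] [-0.09  0.18  0.06] False
175.0 16.05 [-4.0000e-02 -2.1580e+01  1.7496e+02] [ 0.42 -0.7   0.4 ] False
174.0 16.3 [-6.0000e-02 -2.1590e+01  1.7393e+02] [-0.29  0.13 -0.23] False
173.0 16.55 [-6.0000e-02 -2.1570e+01  1.7292e+02] [-0.26 -0.27 -0.08] False
172.0 16.8 [-8.0000e-02 -2.1630e+01  1.7205e+02] [-1.09 -0.52  2.21] False
171.0 17.05 [-4.0000e-02 -2.1640e+01  1.7102e+02] [-0.75 -1.05  3.1 ] False
170.0 17.3 [-5.0000e-02 -2.1630e+01  1.6995e+02] [-0.26 -0.31  2.9 ] False
169.0 17.55 [-1.0000e-02 -2.1630e+01  1.6895e+02] [-1.34 -1.75  2.85] False
```

```bash
python3 - <<'E'
from h import *
q=down(-EY); z=169.; fm=0
while z>129:
    z-=1.0
    h=r.move_linear(W(0.0,-21.6,z),rate=.02,frame=q,force_limit=14)
    o=r.get_obs();l=Lc(o['eef_pos']);f=o['contact_force'][2]+.63
    print(z,round(o['time_s'],2),l.round(2),o['contact_force'].round(2),round(f,2),h)
    fm=max(fm,f)
    if h or f>19 or (fm>8 and f<fm-4): break
E
```

```text
168.0 17.8 [-2.0000e-02 -2.1600e+01  1.6795e+02] [-0.25  0.58  1.91] 2.54 False
167.0 18.05 [ -0.   -21.64 166.95] [-1.7  -0.98  2.85] 3.48 False
166.0 18.3 [ 1.0000e-02 -2.1610e+01  1.6596e+02] [-0.37 -0.96  3.17] 3.8 False
165.0 18.55 [ 4.0000e-02 -2.1600e+01  1.6496e+02] [-1.53 -0.28  3.86] 4.49 False
164.0 18.8 [ 2.0000e-02 -2.1610e+01  1.6396e+02] [-1.05 -0.67  3.55] 4.18 False
163.0 19.05 [ 1.0000e-02 -2.1630e+01  1.6297e+02] [-1.26 -0.37  3.02] 3.65 False
162.0 19.3 [ 3.0000e-02 -2.1630e+01  1.6198e+02] [-0.99 -0.72  3.55] 4.18 False
161.0 19.55 [ 1.0000e-02 -2.1630e+01  1.6097e+02] [-1.02 -1.04  4.22] 4.85 False
160.0 19.8 [ 1.000e-02 -2.161e+01  1.600e+02] [-0.91 -1.8   5.2 ] 5.83 False
159.0 20.05 [ 2.0000e-02 -2.1600e+01  1.5901e+02] [-0.83 -0.77  5.24] 5.87 False
158.0 20.3 [ 2.0000e-02 -2.1580e+01  1.5805e+02] [-1.19 -0.8   5.22] 5.85 False
157.0 20.55 [ 3.0000e-02 -2.1580e+01  1.5708e+02] [ 0.06 -1.06  5.01] 5.64 False
156.0 20.8 [ 7.0000e-02 -2.1630e+01  1.5619e+02] [-1.6 -0.5  5.9] 6.53 False
155.0 21.05 [ 8.0000e-02 -2.1690e+01  1.5529e+02] [-0.9  -0.42  7.22] 7.85 F
[... 570 characters left out ...]
.05 [-3.0000e-02 -2.1450e+01  1.4697e+02] [-1.13  0.5   4.04] 4.67 False
146.0 23.3 [-3.0000e-02 -2.1480e+01  1.4594e+02] [-0.89  0.88  4.05] 4.68 False
145.0 23.55 [-2.0000e-02 -2.1470e+01  1.4496e+02] [-0.93 -0.01  5.25] 5.88 False
144.0 23.8 [-5.0000e-02 -2.1490e+01  1.4397e+02] [-1.48  0.67  4.98] 5.61 False
143.0 24.05 [-2.000e-02 -2.149e+01  1.430e+02] [-1.2   1.32  4.71] 5.34 False
142.0 24.3 [-2.0000e-02 -2.1540e+01  1.4202e+02] [-1.55  0.91  4.88] 5.51 False
141.0 24.55 [ -0.   -21.54 141.28] [-2.24  0.94  7.04] 7.67 False
140.0 24.8 [ 4.0000e-02 -2.1570e+01  1.4096e+02] [-3.61  1.34 15.64] 16.27 False
139.0 25.05 [ 9.0000e-02 -2.1590e+01  1.4066e+02] [-5.24  1.26 24.3 ] 24.93 False
```

```bash
python3 - <<'E'
from h import *
q=down(-EY)
for z in (150,154,156):
    h=r.move_linear(W(0.0,-21.5,z),rate=.03,frame=q,force_limit=40)
    o=r.get_obs();print(round(o['time_s'],2),Lc(o['eef_pos']).round(2),o['contact_force'].round(2),h)
for n in('scene','side','wrist'): shot(n,n+'6')
crop('scene6',270,150,430,330,4,'c14');crop('side6',190,130,330,270,4,'c15');crop('wrist6',220,150,420,400,3,'c16')
E
```

```text
25.57 [-2.0000e-02 -2.1500e+01  1.4995e+02] [-1.26  0.16  2.71] False
25.85 [-2.0000e-02 -2.1570e+01  1.5405e+02] [-1.15 -0.67  1.78] False
26.1 [-1.0000e-02 -2.1580e+01  1.5607e+02] [-0.46  0.23  1.17] False
```

View pics/c15.png

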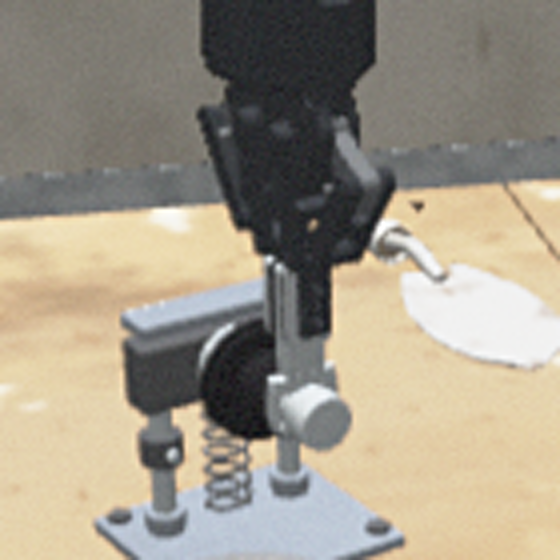

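View pics/c16.png

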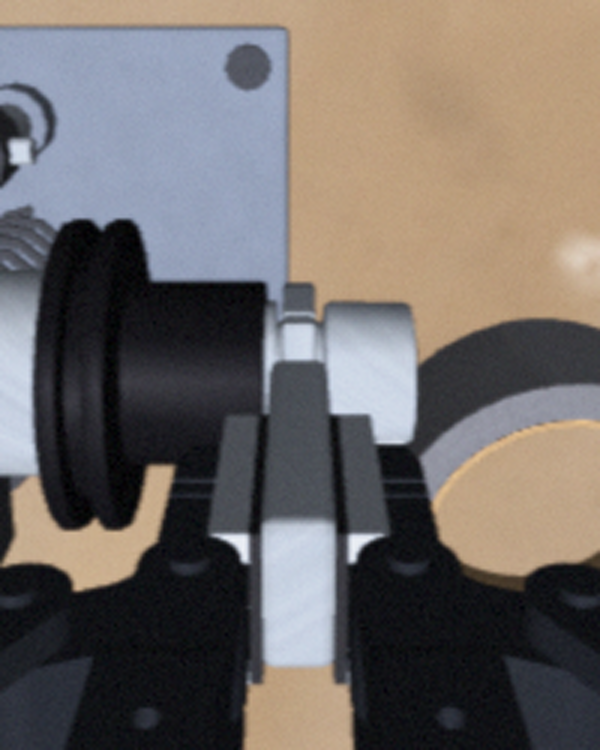

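View pics/c14.png

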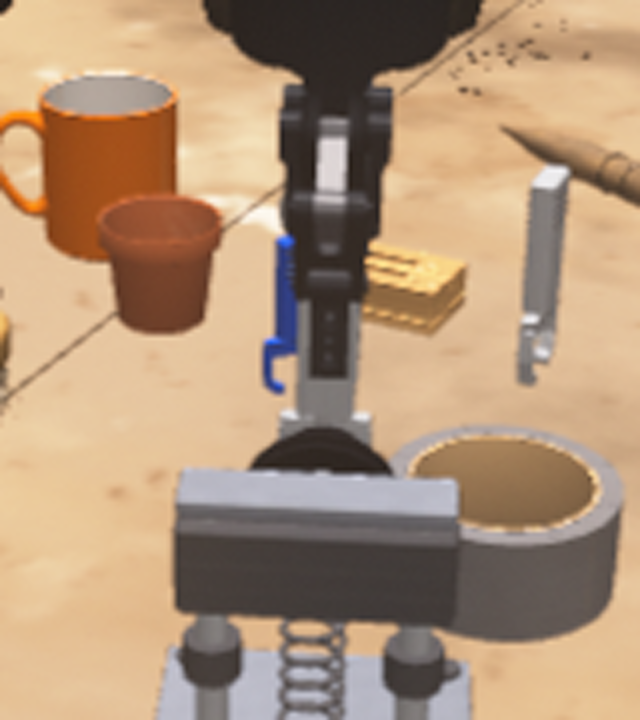

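```bash
python3 - <<'E'
from h import *
q=down(-EY)
r.set_gripper(0.35)
r.move_linear(W(0.0,-21.5,250),rate=.15,frame=q,force_limit=15)
r.pause(.3)
o=r.get_obs();print(round(o['time_s'],2),Lc(o['eef_pos']).round(2),o['contact_force'].round(2))
for n in('scene','side','wrist'): shot(n,n+'7')
crop('side7',190,130,330,270,4,'c17');crop('wrist7',220,150,420,400,3,'c18')
crop('scene7',270,150,430,330,4,'c19')
for t in('side7','scene7','wrist7'):
    im,w=pts(t);d=w-ORG;D=np.stack([d@EX,d@EY,d[...,2]],-1)*1000
    m=(abs(D[...,0])<25)&(abs(D[...,1]+21.2)<9)&(D[...,2]>113.5)&(D[...,2]<190)
    P=D[m];print(t,len(P),P[:,2].max(),np.percentile(P,[2,98],axis=0).round(1).tolist())
E
```

```text
27.66 [ -0.34 -21.46 249.37] [-0.13  1.47 -0.12]
side7 361 169.73919581049068 [[-11.9, -27.4, 114.1], [10.4, -16.3, 169.1]]
scene7 518 168.6362808887689 [[-9.7, -22.7, 114.6], [11.3, -13.9, 167.9]]
wrist7 847 169.28869622407316 [[-8.9, -25.9, 114.1], [15.1, -15.4, 168.8]]
```

View pics/c17.png

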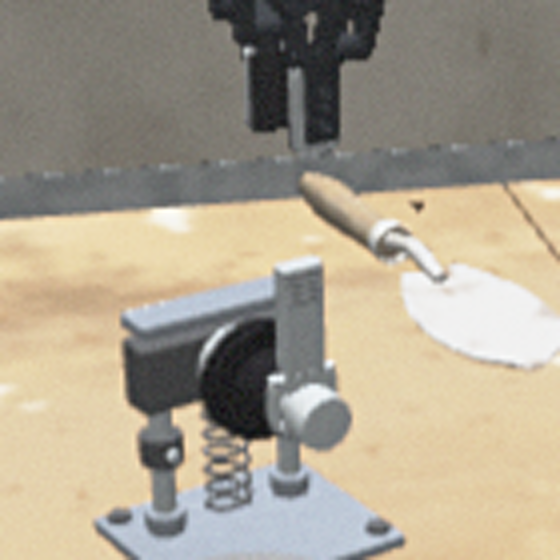

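View pics/c18.png

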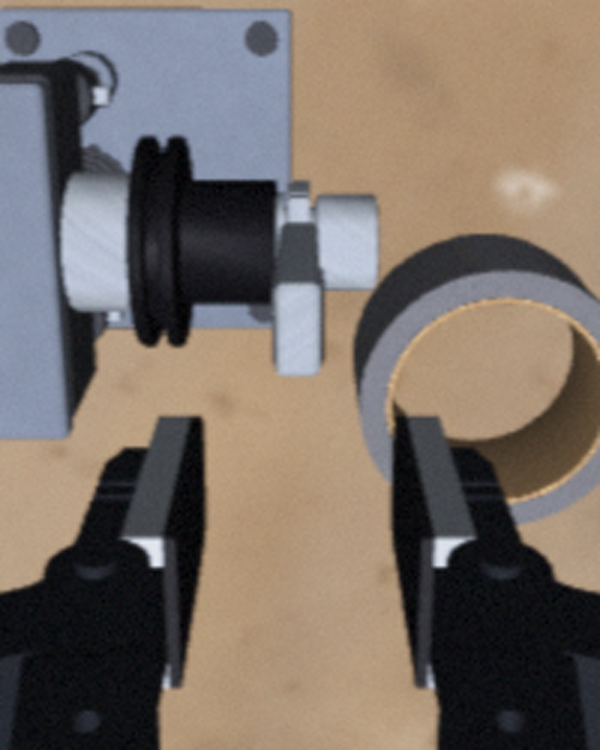

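View pics/c19.png

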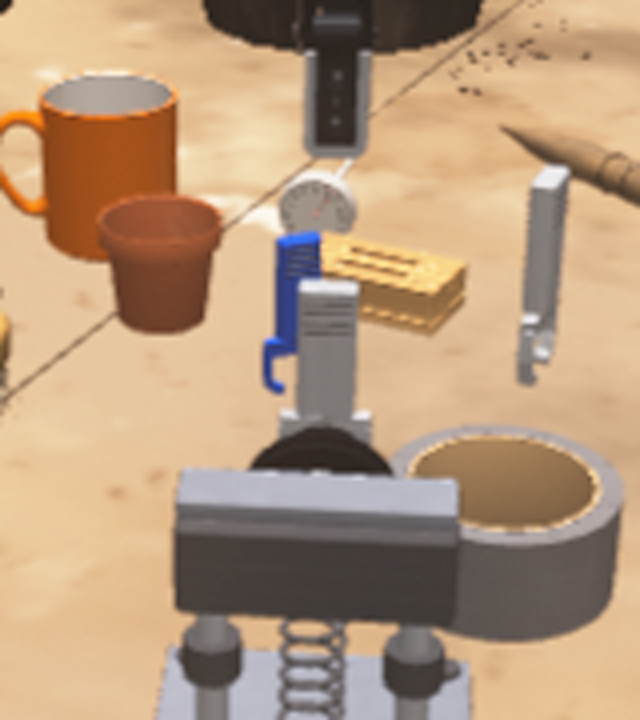

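```bash
python3 -c "
from h import *
r.finish_job()"
```

```text
the job is handed in; nothing more can be done
```

The pulley is home, the clip is pressed into the groove with its tab up, and I handed the job in at about 28 s of the 51 s allowed.

- **Pulley:** I pushed it back with both fingers. A second, slower push stopped at the same place. Its rim face measured about 11.6 mm from the take-up's origin, against 12 mm at home, which is within measurement error.
- **Clip:** I took the smaller grey clip from the rack and pressed it down in 1 mm steps. The lips touched at the height expected for the groove.
    - **Snap:** the force built to about 8 N and then dropped as the clip snapped. That is just under the 9 N minimum you gave, but I only read the force at the end of each step.
    - **Stop:** I did not recognise the snap as it happened. I kept going about 10 mm until the carriage came up hard on its collars, about 15 mm down, and the force reached about 25 N. I then backed off and let go.
- **Final check:** the pictures show the clip standing alone in the groove, tab up. The tab's top is at about 169 mm against 168 mm expected, with the carriage back at rest height. The gripper is clear of everything.
- **Bystanders:** I did not touch the tape, the brush or the look-alike clips. I did not measure the tape or brush positions again at the end.

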